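# Eject a moulded candle onto the cooling board

## Robot

A 7-joint arm with a two-finger parallel gripper is mounted at the origin on the work surface. World frame = base frame: x ahead of the robot, y to its left, z up, the work surface at z = 0. Lengths are in m, angles in rad, forces in N, time in s.
With the tool pointing down it reaches from about 0.425 to 0.875 m from the base axis. Payload 4.7 kg.
Tool frame: the origin (TCP) lies at the very end of the fingers, on their centre line; the grasp point (between the pads) lies 19 mm behind it; z points along the fingers, y is the line along which they close (so a half turn about z gives the same grasp; the last joint's range is limited). The gripper opens to 85 mm and grips with 20 to 120 N. Pads are 22 mm wide; open, the fingers measure 114 mm over their backs; the gripper's body (76 mm by 85 mm) begins 54 mm behind the grasp point. The pads swing forward as they close: fully open they stand 13 mm farther back than shut.
Start: joints at [1.358, 0.321, -0.07, 1.45, 0.023, 1.371, -0.057], TCP at [0.146, -0.633, 0.231] pointing down, gripper open.
Joint ranges: [-2.86, 2.86], [-0.3, 2.09], [-1.38, 1.24], [0.06, 2.45], [-1.56, 4.7], [0.09, 2.05], [-2.69, 2.69]. Speed limits (rad/s): [2.57, 2.57, 3.14, 3.14, 3.14, 3.14, 3.14].

## Interface

Orientations are given as [roll, pitch, yaw] about the fixed x, y, z axes, in that order (R = Rz(yaw) Ry(pitch) Rx(roll)).
In Python, from bench import manip gives the robot as it stands.
- The arm moves only by the tool drive_tool, never from a script. Its argument "steps" is text: rows parted by semicolons, each of 5 numbers parted by spaces: the shift along the tool's x, y, z scaled (see below), then the turn about the tool's z scaled (see below), then the opening, from -1 (shut) to 1 (fully open). In form: tx ty tz yaw fingers; .... A call has 1 to 5 rows; each row is the pose to reach, as a shift and turn from the pose commanded when the call began, along the tool's axes at that moment; what a row does not reach only later rows make up. The controller multiplies each number of a shift by 100 cm and each number of a turn by pi/4 rad. A row lasts 1/10 s, in which the tool goes at most 50 mm and 8.59 degrees, less where a joint would pass 70% of its speed; a pose out of reach is approached as far as the arm can. A call with a number of a shift or a turn outside -1 to 1 is refused whole. A call with a gripper value outside its range is refused whole. The fingers move at their own pace and stop on an object; the grip force is fixed at half the most. Time passes only in rows, so rows that repeat a pose let the fingers close. It gives the time, the measured TCP pose, the force, the opening and the grip force at its end, in the units of the state.
- manip.get_state(): the state, without advancing time (a new reading comes with each control period).
- manip.get_image(name): name is "scene" or "top"; returns a dict with "image" (400x640x3 uint8, blue, green, red), "camera_matrix" (3x3 intrinsics, pixels), "world_from_camera" (4x4, takes a point from camera to world coordinates). Camera axes: x right, y up, looking along -z (the intrinsics and any distortion apply to the point x, -y, -z); pixel columns grow to the right and rows downward; lengths in m; the calibration is good to about 2 mm. A picture is of the moment at which its call begins. There is no depth.
- manip.sign_off(): hands the job in; it is judged then, once.
Trained networks look in the newest picture that a camera, given by its name, has taken for a name from the list of things; names that differ only in an ending like _2 or _b are one class to them, and where a whole thing is asked for, a point or a joint stands for the part that bears it (a point fixed in the world has none). Each returns a list of dicts, best first, with "conf" (0 to 1); they miss things now and then, are a little off and sometimes report something else, mostly with a low value. They report only what shows in the picture. A call takes as long as a camera call. They do not tell look-alikes from the thing itself.
- manip.find_in(camera, thing): "rect" ([left, top, width, height] in pixels, round what is visible of it).
- manip.landmark_of(camera, thing): "pixel" ([column, row] in pixels: a listed point, or the origin of a listed thing).
The state is a dict: "time": time; "joint_pos": joint angles; "joint_velocities": joint speeds; "joint_torque": joint torques, N m; "tcp_pos": TCP position; "tool_rot": TCP orientation; "wrist_force": force on the tool from outside, world axes, zero at the start; "ft_torque": the same for the moment, N m; "width": finger opening in m; "grasp_force": force on a finger pad.
Only numpy, scipy, OpenCV 4.12 (cv2) and the standard library are available. Lean on these libraries where they do the work, as an engineer would, in place of code of your own. Each camera call takes 0.05 s, during which the arm holds its last target. There are 200 camera calls.

## Task

Press the lever of the candle mould all the way down, so that the candle is lifted out of its cavity, then slide the candle across onto the wooden cooling board beside the mould, without picking it up high or tipping it over. Leave it standing upright with its whole base on the board, and leave the candle glass and the salt shaker next to the lever where they are.

Things in the scene. Friction and masses are not known exactly. Their poses are not given: they have to be found in the camera images.
- mould: Fixed aluminium block 120 x 120 mm, 72 mm tall, with an open round cavity of 88 mm diameter in the middle of its top. Origin at the centre of its underside, z up; its lever sticks out on its +x side (away from the robot, turned by at most 0.3 rad). The board and the scrap tray stand against its +y and -y sides, in either order.
- mould_top (a point): Centre of the cavity's mouth, level with the mould's top face (72 mm above the table); axes as the mould's.
- lever (a joint): Ejector lever of the mould, rad: 0 = raised (as at the start), 0.56 = fully down at its stop. Its pivot is a level axis along the mould's y, 75 mm out along +x from the mould's centre and 55 mm above the table. Pressing it down lifts the candle. It is stiff, needs about 7 N at the pad, and stays where it is left.
- lever_pad (a point): Centre of the upper face of the lever's flat dark steel foot pad (45 mm along the lever, 55 mm wide, 8 mm thick), 85 mm from the pivot. The pad faces up and leans towards the mould by 0.42 rad when raised and away from it by 0.14 rad when down; it is about 93 mm above the table when raised and 47 mm when down.
- candle: Loose round moulded wax candle, 84 mm diameter, 36 mm tall, about 0.18 kg, with a short thin wick. It starts inside the mould's cavity with its top level with the mould's top. Origin at the centre of its underside, z up.
- board: Fixed pale wooden cooling board on two runners, 160 x 160 mm, top face 70.5 mm above the table (1.5 mm below the mould's top), with a 2 mm gap to the mould. On the mould's left or right. Origin at the centre of its underside, at table level; x and y along its edges, parallel to the mould's.
- scrap_tray: Fixed open steel tray with wax scraps, 160 x 156 mm, 45 mm tall, on the other side of the mould from the board. Origin at the centre of its underside.
- votive: Bystander: loose straight glass, 68 mm diameter, 75 mm tall, with a candle in it, standing on the table near the lever's +y side. Origin at the centre of its underside.
- shaker: Bystander: loose steel salt shaker, 42 mm diameter, 78 mm tall, near the lever's -y side. Origin at the centre of its underside.
- ejector (a joint): Height in m of the round steel plate under the candle above its lowest place: 0 at the start, 0.040 with the lever fully down, which puts the candle's underside 4 mm above the mould's top. Driven by the lever, 71 mm per rad.
Mind the look-alikes: they are no part of the job. Leave any black look-alike of the candle alone.

How it is judged:
On the way:
1. the lever is pressed fully down (over 0.52 rad) and has lifted the candle clear of the cavity (underside over 1 mm above the mould's top), still over the cavity (value of joint lever above 0.52 rad and z of candle in the frame of mould_top above 0.001 m and horizontal distance between candle and mould_top below 0.02 m), for 0.2 s.
At the end, for the whole second after the job is handed in: The candle stands upright (within 0.1 rad) and still on the board's top face, its whole base on the board: its centre within 38 mm of the board's centre along both of the board's edges. The lever may be anywhere (x of candle in the frame of board between -0.038 and 0.038 m and y of candle in the frame of board between -0.038 and 0.038 m and z of candle in the frame of board between 0.067 and 0.074 m and angle between candle's own z axis and vertical below 0.1 rad and linear speed of candle below 0.01 m/s); the robot touches nothing.
It fails at once if the candle is picked up high (underside more than 40 mm above the mould's top) (height (world z) of candle above 0.112 m).
It fails at once if the candle is tipped over (angle between candle's own z axis and vertical above 0.7 rad).
It fails at once if the candle glass or the salt shaker is pushed more than 30 mm from its place (distance of any of votive, shaker from where it was at the start of the episode above 0.03 m).
It also fails if it takes over 48 s, if anything falls off the work surface, if the arm or the gripper's body presses on something with over 40 N, if the wrist force passes 120 N, or if a joint passes its speed limit or range.

## Working session

There is one attempt and no reset: what is moved stays moved. The work goes in short steps, Python scripts to look and compute and a tool call to move; the robot and the scene stay as the last step left them, time stands still between calls to the robot, and variables do not carry over. Pictures are saved under pics/ and viewed, at most 10 in all, crops included, and the job is handed in when it is done.

Besides the shell and the picture viewer there is one more tool, called after ">>>" as a command line: name --argument value ..., lists and objects as JSON in quotes. drive_tool: Moves the arm, as the interface text tells. Shifts and turns lie within -1 to 1; 1 stands for 100 cm of shift or pi/4 rad of turn. Its arguments: {"type":"object","properties":{"steps":{"type":"string"}},"required":["steps"]}

```bash
mkdir -p pics; cat > h.py <<'E'
from bench import manip
import numpy as np, cv2
def ray(c,px):
    K=np.array(c["camera_matrix"]);T=np.array(c["world_from_camera"])
    u=np.linalg.inv(K)@[px[0],px[1],1.]
    return T[:3,3],T[:3,:3]@np.array([u[0],-u[1],-u[2]])
def at(c,px,z):
    o,d=ray(c,px); return o+d*(z-o[2])/d[2]
def tri(ca,pa,cb,pb):
    A=[];b=[]
    for c,p in((ca,pa),(cb,pb)):
        o,d=ray(c,p);d=d/np.linalg.norm(d);P=np.eye(3)-np.outer(d,d);A.append(P);b.append(P@o)
    return np.linalg.lstsq(np.vstack(A),np.hstack(b),rcond=None)[0]
E
python3 - <<'E'
from h import *
np.set_printoptions(precision=4,suppress=True)
C={}
for n in("scene","top"):
    C[n]=manip.get_image(n);cv2.imwrite(f"pics/{n}0.png",C[n]["image"])
Z=dict(mould=0,mould_top=.072,lever_pad=.093,candle=.036,board=0,scrap_tray=0,votive=0,shaker=0)
for t,z in Z.items():
    for n in C:
        for r in manip.landmark_of(n,t)[:2]:
            print(t,n,round(r["conf"],2),np.round(r["pixel"],1),at(C[n],r["pixel"],z))
print(C["top"]["camera_matrix"],C["top"]["world_from_camera"])
s=manip.get_state();print(s)
E
```

```text
mould scene 0.73 [277.3 221. ] [ 0.4953 -0.081   0.    ]
mould top 0.63 [360.5 198.4] [ 0.4913 -0.0681  0.    ]
mould_top scene 0.85 [281.7 194.1] [ 0.4919 -0.0658  0.072 ]
mould_top top 0.68 [427.8 149.7] [ 0.5921 -0.2112  0.072 ]
lever_pad scene 0.58 [210.3 210.4] [ 0.635  -0.1139  0.093 ]
lever_pad top 0.63 [379.3 123.6] [ 0.6461 -0.1028  0.093 ]
candle scene 0.78 [367.6 214. ] [0.4071 0.0885 0.036 ]
candle scene 0.56 [289.4 163. ] [ 0.326  -0.1847  0.036 ]
candle top 0.76 [362.6 197.3] [ 0.4911 -0.0697  0.036 ]
candle top 0.71 [306.4 256.5] [0.3593 0.0581 0.036 ]
board scene 0.93 [325.  258.1] [0.534  0.0718 0.    ]
board top 0.65 [299.6 184.6] [0.5249 0.0742 0.    ]
scrap_tray scene 0.58 [240.9 196. ] [ 0.4687 -0.2177  0.    ]
scrap_tray top 0.63 [421.4 210.2] [ 0.4625 -0.2099  0.    ]
votive scene 0.66 [260.  281.8] [0.6519 0.0144 0.    ]
votive top 0.81 [324.9 125.1] [0.6661 0.0136 0.    ]
shaker scene 0.57 [189.7 222. ] [ 0.6069 -0.2332  0.    ]
shaker top 0.59 [430.6 149.2] [ 0.6064 -0.2352  0.    ]
shaker top 0.34 [324.1 126.8] [0.662  0.0156 0.    ]
[[450.941    0.     321.6705]
 [  0.     450.941  198.4281]
 [  0.       0.       1.    ]] [[-0.0083  0.9972 -0.0747  0.4132]
 [-1.     -0.0081  0.0026  0.0255]
 [ 0.002   0.0747  0.9972  1.0517]
 [ 0.      0.      0.      1.    ]]
{'time': 0.9, 'joint_pos': array([ 1.3581,  0.321 , -0.0701,  1.4505,  0.0226,  1.3708, -0.0569]), 'joint_velocities': array([ 0.0003, -0.0011, -0.0005,  0.001 ,  0.0002,  0.0014, -0.002 ]), 'joint_torque': array([  0.0002, -49.3393,  -0.3817, -31.4583,   0.0131,   0.0013,
        -0.    ]), 'tcp_pos': array([ 0.1462, -0.6334,  0.2314]), 'tool_rot': array([3.1415, 0.    , 0.2268]), 'wrist_force': array([ 0.2717, -1.1361,  0.4518]), 'ft_torque': array([ 0.0081, -0.0159,  0.0025]), 'grasp_force': 0.0, 'width': 0.08536772194781225}
```

View pics/top0.png

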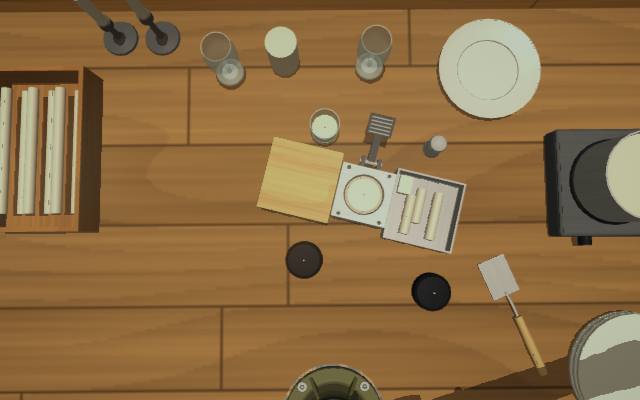

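View pics/scene0.png

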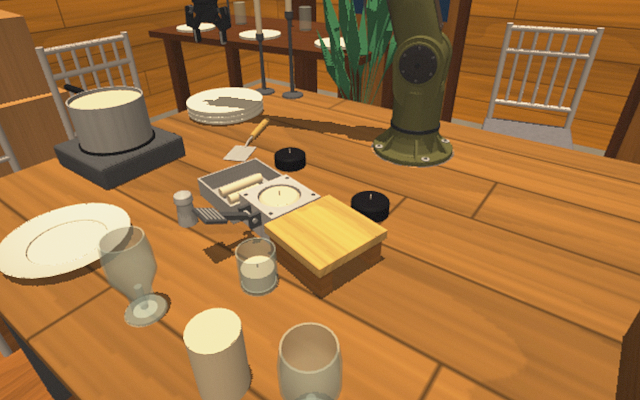

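Top view: board left of the mould at (300,180), cavity at (364,195), raised lever pad at (380,125), votive (325,125), shaker (435,146), tray on the right; the black discs are look-alikes. The scene view agrees, so the board is on +y. Next I'll refine the poses.

```bash
python3 - <<'E'
from h import *
np.set_printoptions(precision=4,suppress=True)
C={n:manip.get_image(n) for n in("top","scene")}
c=C["top"];hsv=cv2.cvtColor(c["image"],cv2.COLOR_BGR2HSV)
g=lambda x,y:hsv[y,x]
print(g(300,170),g(364,200),g(300,230))
roi=np.zeros(hsv.shape[:2],np.uint8);roi[125:235,245:349]=255
m=cv2.inRange(hsv,(15,60,170),(32,190,255))&roi
m=cv2.morphologyEx(m,cv2.MORPH_OPEN,np.ones((5,5)))
k=max(cv2.findContours(m,0,1)[0],key=cv2.contourArea).reshape(-1,2)
w=np.array([at(c,p,.0705)[:2] for p in k],np.float32)
print("board",cv2.minAreaRect(w))
for n,bx in(("top",(343,174,386,217)),("scene",(255,178,305,215))):
    c=C[n];im=c["image"][bx[1]:bx[3],bx[0]:bx[2]]
    h=cv2.cvtColor(im,cv2.COLOR_BGR2HSV)
    mm=cv2.inRange(h,(18,35,150),(45,255,255))
    k=max(cv2.findContours(mm,0,1)[0],key=cv2.contourArea)
    e=cv2.fitEllipse(k);p=np.add(e[0],bx[:2]);print(n,e,p,at(c,p,.072))
c=C["top"];s=manip.find_in("top","lever");print(s[:2])
print("pad tri",tri(C["top"],manip.landmark_of("top","lever_pad")[0]["pixel"],C["scene"],manip.landmark_of("scene","lever_pad")[0]["pixel"]))
for p in((371,113),(396,118),(390,137),(366,132)):print(at(c,p,.095))
E
```

```text
[ 21 122 195] [ 42  33 206] [ 16 152 153]
board ((0.5297195315361023, 0.0701468214392662), (0.15861499309539795, 0.15859490633010864), 75.96601867675781)
top ((20.011066436767578, 20.515350341796875), (36.70372009277344, 36.9659538269043), 109.01496124267578) [363.0111 194.5154] [ 0.4944 -0.0673  0.072 ]
scene ((23.472824096679688, 17.229185104370117), (35.8069953918457, 52.449073791503906), 85.31015014648438) [278.4728 195.2292] [ 0.499  -0.0684  0.072 ]
[{'rect': [366.4, 110.1, 31.0, 52.8], 'conf': 0.85}]
pad tri [ 0.6431 -0.1014  0.0965]
[ 0.669  -0.0851  0.095 ]
[ 0.6576 -0.1388  0.095 ]
[ 0.6161 -0.125   0.095 ]
[ 0.6275 -0.0736  0.095 ]
```

>>> drive_tool --steps "0.605 -0.402 0.0 -1 -1;0.605 -0.402 0.0 -1 -1;0.605 -0.402 0.0 -1 -1;0.605 -0.402 0.0 -1 -1;0.605 -0.402 0.0 -1 -1"

```text
time: 1.65
tcp_pos: [0.319, -0.4502, 0.2316]
tool_rot: [3.141, 0.001, 0.983]
wrist_force: [0.6, -0.5, 1.0]
width: 0.0122
grasp_force: 0.0
```

```bash
cat >> h.py <<'E'
from scipy.spatial.transform import Rotation as Ro
B=np.array([.5297,.0701]);YAW=-.245
MX=np.array([np.cos(YAW),np.sin(YAW)]);MY=np.array([-MX[1],MX[0]]);M=B-.142*MY
def go(a,b,z,yaw=YAW+np.pi/2):
    "shift/turn in move units to mould-frame point a,b at height z"
    s=manip.get_state();p=np.r_[M+a*MX+b*MY,z]
    R=Ro.from_euler("xyz",s["tool_rot"])
    dy=(yaw-s["tool_rot"][2]+np.pi)%(2*np.pi)-np.pi
    print("t",round(s["time"],2),"tcp",s["tcp_pos"].round(4),s["tool_rot"].round(3),"F",s["wrist_force"].round(1),"w",round(s["width"],4))
    r=s["tcp_pos"][:2]-M;print("mould frame",(r@MX).round(4),(r@MY).round(4),"shift",R.inv().apply(p-s["tcp_pos"]).round(4),"turn",round(-dy/(np.pi/4),3))
E
python3 -c "
from h import *
go(.155,0,.15)"
```

```text
t 1.65 tcp [ 0.319  -0.4502  0.2316] [3.141e+00 1.000e-03 9.830e-01] F [ 0.6 -0.5  1. ] w 0.0122
mould frame -0.0782 -0.4139 shift [0.4682 0.0803 0.0814] turn -0.437
```

>>> drive_tool --steps "0.468 0.080 0.0 -0.43 -1;0.468 0.080 0.0 -0.43 -1;0.468 0.080 0.0 -0.43 -1;0.468 0.080 0.0 -0.43 -1;0.468 0.080 0.0 -0.43 -1"

```text
time: 2.15
tcp_pos: [0.4919, -0.2697, 0.2317]
tool_rot: [3.141, 0.001, 1.314]
wrist_force: [0.9, 0.5, 0.2]
width: -0.0002
grasp_force: 0.0
```

```bash
python3 -c "
from h import *
go(.155,0,.15)"
```

```text
t 2.15 tcp [ 0.4919 -0.2697  0.2317] [3.141e+00 1.000e-03 1.314e+00] F [0.9 0.5 0.2] w -0.0002
mould frame 0.0457 -0.1968 shift [0.1981 0.1069 0.0817] turn -0.015
```

>>> drive_tool --steps "0.198 0.107 0.0 -0.01 -1;0.198 0.107 0.0 -0.01 -1;0.198 0.107 0.03 -0.01 -1;0.198 0.107 0.08 -0.01 -1;0.198 0.107 0.08 -0.01 -1"

```text
time: 2.65
tcp_pos: [0.645, -0.1066, 0.153]
tool_rot: [3.139, 0.0, 1.323]
wrist_force: [0.2, -0.4, -0.1]
width: 0.0001
grasp_force: 0.0
```

>>> drive_tool --steps "0 0 0 0 -1;0 0 0 0 -1;0 0 0 0 -1"

```text
time: 2.95
tcp_pos: [0.6434, -0.1097, 0.154]
tool_rot: [3.14, 0.001, 1.321]
wrist_force: [0.3, -0.6, -0.3]
width: -0.0
grasp_force: 0.0
```

```bash
python3 -c "
from h import *
go(.155,0,.11)"
```

```text
t 2.95 tcp [ 0.6434 -0.1097  0.154 ] [3.140e+00 1.000e-03 1.321e+00] F [ 0.3 -0.6 -0.3] w -0.0
mould frame 0.1539 -0.0048 shift [0.0049 0.001  0.044 ] turn -0.006
```

>>> drive_tool --steps "0.005 0 0.03 0 -1;0.005 0 0.045 0 -1;0.005 0.001 0.055 0 -1;0.005 0.002 0.062 0 -1;0.005 0.003 0.070 0 -1"

```text
time: 3.45
tcp_pos: [0.6492, -0.1062, 0.0854]
tool_rot: [3.136, 0.002, 1.321]
wrist_force: [0.8, -1.7, 8.2]
width: 0.0001
grasp_force: 3.4
```

>>> drive_tool --steps "0 0 0.006 0 -1;0 0.001 0.012 0 -1;0 0.002 0.018 0 -1;0 0.002 0.024 0 -1;0 0.002 0.024 0 -1"

```text
time: 3.95
tcp_pos: [0.652, -0.1065, 0.0613]
tool_rot: [3.135, 0.001, 1.321]
wrist_force: [3.6, -1.5, 5.0]
width: 0.0001
grasp_force: 2.3
```

>>> drive_tool --steps "0 0 0.004 0 -1;0 0 0.008 0 -1;0 0 0.012 0 -1;0 0 0.015 0 -1;0 0 0.015 0 -1"

```text
time: 4.45
tcp_pos: [0.6518, -0.1064, 0.0475]
tool_rot: [3.135, 0.001, 1.321]
wrist_force: [0.8, -2.5, 10.6]
width: 0.0002
grasp_force: 5.4
```

>>> drive_tool --steps "0 0 0.002 0 -1;0 0 0.004 0 -1;0 0 0.004 0 -1;0 0 0.004 0 -1"

```text
time: 4.85
tcp_pos: [0.652, -0.1063, 0.047]
tool_rot: [3.135, 0.003, 1.321]
wrist_force: [-6.5, -2.4, 28.3]
width: -0.0002
grasp_force: 13.5
```

```bash
python3 - <<'E'
from h import *
go(.155,0,.15)
c=manip.get_image("scene");i=c["image"][120:320,150:420]
cv2.imwrite("pics/press.png",cv2.resize(i,None,fx=2.5,fy=2.5))
E
```

```text
t 4.85 tcp [ 0.652  -0.1063  0.047 ] [3.135e+00 3.000e-03 1.321e+00] F [-6.5 -2.4 28.3] w -0.0002
mould frame 0.1615 0.0005 shift [-0.0008 -0.0058 -0.103 ] turn -0.006
```

View pics/press.png

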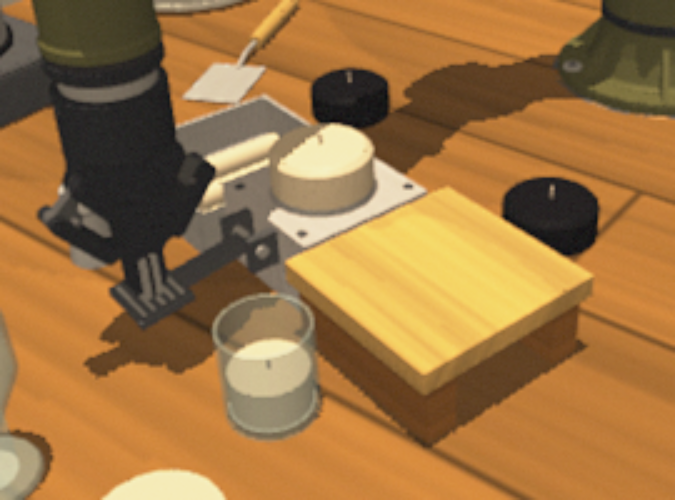

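The picture shows the lever fully down and the candle standing clear of the cavity (about (322,168) in the crop), with the votive undisturbed. I'll go up and round to the candle's -y side, with the fingers part open as a cradle.

>>> drive_tool --steps "0 0 -0.045 0 -1;0 0 -0.09 0 -1;0 0 -0.13 0 -1;0 0 -0.13 0 -1"

```text
time: 5.3
tcp_pos: [0.6525, -0.1044, 0.1774]
tool_rot: [3.131, -0.001, 1.322]
wrist_force: [0.6, 0.5, 0.5]
width: -0.0001
grasp_force: 0.0
```

```bash
python3 - <<'E'
from h import *
go(0,-.085,.17)
c=manip.get_image("top")
for n in("top","scene"):
    c=manip.get_image(n)
    for r in manip.landmark_of(n,"candle"):
        p=at(c,r["pixel"],.076)[:2]-M;print(n,round(r["conf"],2),(p@MX).round(4),(p@MY).round(4))
E
```

```text
t 5.3 tcp [ 0.6525 -0.1044  0.1774] [ 3.131e+00 -1.000e-03  1.322e+00] F [0.6 0.5 0.5] w -0.0001
mould frame 0.1615 0.0025 shift [-0.0881 -0.1612  0.0056] turn -0.005
top 0.88 -0.1612 -0.1815
top 0.74 -0.1599 0.0863
top 0.67 -0.0066 0.0041
scene 0.85 -0.0839 0.1633
scene 0.72 -0.0909 -0.0942
scene 0.58 0.0036 0.0026
```

>>> drive_tool --steps "-0.088 -0.161 0 0 0.18;-0.088 -0.161 0 0 0.18;-0.088 -0.161 0 0 0.18;-0.088 -0.161 0 0 0.18;-0.088 -0.161 0 0 0.18"

```text
time: 6.05
tcp_pos: [0.4661, -0.1524, 0.1681]
tool_rot: [-3.136, 0.003, 1.317]
wrist_force: [-0.1, 0.0, -0.2]
width: 0.0505
grasp_force: 0.0
```

```bash
python3 -c "
from h import *
go(0,-.085,.086)"
```

```text
t 6.05 tcp [ 0.4661 -0.1524  0.1681] [-3.136e+00  3.000e-03  1.317e+00] F [-0.1  0.  -0.2] w 0.0505
mould frame -0.0077 -0.0893 shift [0.0045 0.0081 0.082 ] turn -0.011
```

>>> drive_tool --steps "0.004 0.008 0.04 -0.01 0.18;0.004 0.008 0.075 -0.01 0.18;0.004 0.008 0.084 -0.01 0.18;0.004 0.008 0.084 -0.01 0.18;0.004 0.008 0.084 -0.01 0.18"

```text
time: 6.55
tcp_pos: [0.4813, -0.1481, 0.0868]
tool_rot: [3.141, -0.0, 1.331]
wrist_force: [0.4, 0.2, 0.4]
width: 0.0503
grasp_force: 0.0
```

```bash
python3 -c "
from h import *
go(0,.04,.084)"
```

```text
t 6.55 tcp [ 0.4813 -0.1481  0.0868] [ 3.141 -0.     1.331] F [0.4 0.2 0.4] w 0.0503
mould frame 0.0059 -0.0815 shift [ 0.1215 -0.0054  0.0029] turn 0.006
```

>>> drive_tool --steps "0.010 -0.005 0.003 0 0.18;0.020 -0.005 0.003 0 0.18;0.028 -0.005 0.003 0 0.18;0.034 -0.005 0.003 0 0.18;0.040 -0.005 0.003 0 0.18"

```text
time: 7.05
tcp_pos: [0.4853, -0.108, 0.0834]
tool_rot: [3.141, 0.001, 1.331]
wrist_force: [-1.1, -2.4, 1.9]
width: 0.0505
grasp_force: 0.9
```

>>> drive_tool --steps "0.006 0 0 0 0.18;0.012 0 0 0 0.18;0.018 0 0 0 0.18;0.024 0 0 0 0.18;0.030 0 0 0 0.18"

```text
time: 7.55
tcp_pos: [0.4923, -0.0789, 0.0831]
tool_rot: [3.141, 0.0, 1.33]
wrist_force: [-0.6, -2.6, 3.5]
width: 0.0506
grasp_force: 1.5
```

```bash
python3 - <<'E'
from h import *
go(0,.097,.084)
c=manip.get_image("scene");i=c["image"][120:320,150:420]
cv2.imwrite("pics/push.png",cv2.resize(i,None,fx=2.5,fy=2.5))
E
```

```text
t 7.55 tcp [ 0.4923 -0.0789  0.0831] [3.141 0.    1.33 ] F [-0.6 -2.6  3.5] w 0.0506
mould frame -0.0002 -0.0116 shift [ 0.1086  0.0007 -0.001 ] turn 0.005
```

View pics/push.png

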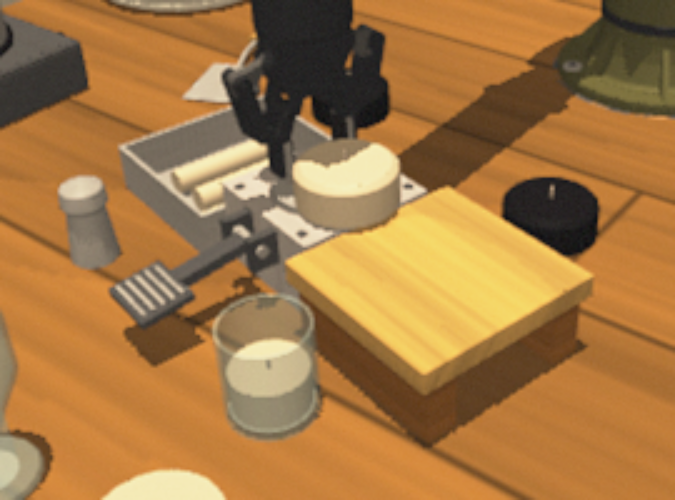

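The picture shows the candle upright at about (347,187), cradled by the fingers and moving towards the board. I'll keep pushing.

>>> drive_tool --steps "0.008 0 0 0 0.18;0.016 0 0 0 0.18;0.024 0 0 0 0.18;0.032 0 0 0 0.18;0.040 0 0 0 0.18"

```text
time: 8.1
tcp_pos: [0.5014, -0.0389, 0.0826]
tool_rot: [-3.141, -0.0, 1.331]
wrist_force: [0.1, -0.8, -0.1]
width: 0.0506
grasp_force: 0.3
```

>>> drive_tool --steps "0.008 0 0 0 0.18;0.016 0 0 0 0.18;0.024 0 0 0 0.18;0.032 0 0 0 0.18;0.040 0 0 0 0.18"

```text
time: 8.6
tcp_pos: [0.5113, -0.0008, 0.083]
tool_rot: [3.142, 0.0, 1.33]
wrist_force: [0.2, -0.2, -1.4]
width: 0.0506
grasp_force: 0.4
```

```bash
cat > look.py <<'E'
from h import *
import sys
go(0,.097,.084)
for n in("top","scene"):
    c=manip.get_image(n)
    for r in manip.landmark_of(n,"candle"):
        p=at(c,r["pixel"],.0705)[:2]-B;print(n,round(r["conf"],2),"board frame",(p@MX).round(4),(p@MY).round(4))
i=c["image"][120:320,150:420]
cv2.imwrite("pics/%s.png"%sys.argv[1],cv2.resize(i,None,fx=2.5,fy=2.5))
E
python3 look.py p2
```

```text
t 8.6 tcp [ 0.5113 -0.0008  0.083 ] [3.142 0.    1.33 ] F [ 0.2 -0.2 -1.4] w 0.0506
mould frame -0.0006 0.0687 shift [ 0.0283  0.0008 -0.001 ] turn 0.005
top 0.89 board frame -0.1661 -0.3178
top 0.8 board frame -0.1652 -0.0517
top 0.76 board frame -0.0025 -0.0232
scene 0.68 board frame -0.0995 0.0109
scene 0.62 board frame -0.0014 -0.0199
```

View pics/p2.png

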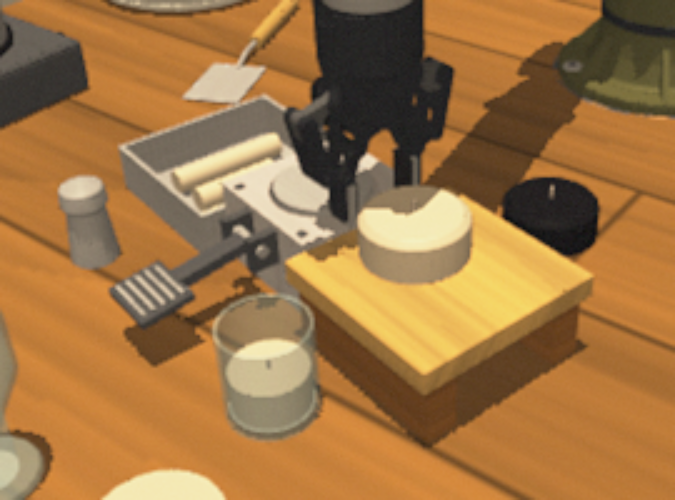

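The candle stands on the board at about (415,235), roughly 22 mm short of centre. I'll push the rest, then back off and lift.

>>> drive_tool --steps "0.007 0 0 0 0.18;0.013 0 0 0 0.18;0.018 0 0 0 0.18;0.022 0 0 0 0.18;0.022 0 0 0 0.18"

```text
time: 9.3
tcp_pos: [0.5165, 0.021, 0.083]
tool_rot: [3.141, -0.001, 1.331]
wrist_force: [-0.1, 0.2, 1.0]
width: 0.0502
grasp_force: 0.0
```

>>> drive_tool --steps "-0.015 0 0 0 0.18;-0.04 0 0 0 0.18;-0.07 0 0 0 0.18;-0.07 0 -0.04 0 0.18;-0.07 0 -0.08 0 0.18"

```text
time: 9.8
tcp_pos: [0.4984, -0.049, 0.163]
tool_rot: [-3.139, -0.0, 1.328]
wrist_force: [1.7, 0.6, 0.1]
width: 0.0499
grasp_force: 0.0
```

```bash
python3 look.py p3
```

```text
t 9.8 tcp [ 0.4984 -0.049   0.163 ] [-3.139 -0.     1.328] F [1.7 0.6 0.1] w 0.0499
mould frame -0.0014 0.0189 shift [0.0781 0.0018 0.079 ] turn 0.003
top 0.98 board frame -0.1654 -0.0553
top 0.67 board frame -0.0093 -0.0062
top 0.59 board frame -0.1628 -0.3215
scene 0.85 board frame -0.0914 0.0159
scene 0.6 board frame -0.0016 -0.0046
scene 0.6 board frame -0.0957 -0.2354
scene 0.43 board frame 0.1709 0.0425
```

View pics/p3.png

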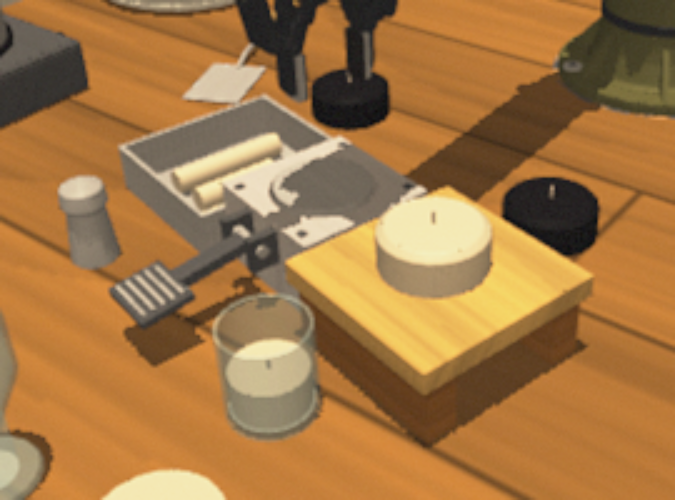

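The candle stands upright near the board's centre at about (433,245), the gripper is clear of everything, and the glass and shaker look unmoved.

```bash
python3 -c "
from bench import manip
print(manip.sign_off())"
```

```text
the job is handed in; nothing more can be done
None
```

The job is handed in at about 10 s of the 48 s allowed: I pressed the lever to its stop, and the candle stands upright within about 10 mm of the board's centre, with the glass and shaker untouched; the hand-in call returned no verdict.

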